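# Mark a shelf label plate and hold it home behind the shelf lip

### The job

The metal label plate lies in the marking press: swing the press's sprung lever down to its stop so the plate is marked, and let the lever come all the way back up. Then draw the plate out by its finger ridge and push its tongue behind the lip of the one empty label channel on the low shelf, against the spring and without forcing it, until its shoulders are fully home. Finish still gripping it and holding it pressed home there (I will tighten the thumb screw), and leave everything else where it is.

Things in the scene. Friction and masses are not known exactly. Their poses are not given: they have to be found in the camera images.
- label_plate: loose flat aluminium plate, 60 g, 5 mm thick. Origin: underside, centre line; +x along its tongue, z up. Body x -52 to +30 mm, 50 mm wide; tongue x +30 to +52, 36 wide, nose corners rounded; the shoulders at x +30 beside the tongue come home against the lip. White label field x -12 to +24. Black upright finger ridge to grip: centre x -38, 24 long (x), 10 thick (y), z 5 to 33
- plate_ridge (a point): middle of the plate's finger ridge, 22 mm above the plate's underside (11 mm under the ridge's top); axes as the plate's
- tongue_tip (a point): front end of the tongue, on its centre line at underside height
- marking_press: fixed grey hand press, 150 x 92 x 88 mm. Origin on the ram axis at bench height; +x to its back, bed open to -x, lever out to +y. Bed top z 22 mm, guides 4 mm higher beside the plate, 54 apart. Head (x from -16, y +/-24, z 44 to 88) overhangs the bed, so draw the plate out along -x: its origin starts at x about -12 and its tongue is clear of the head after 60 mm of travel
- press_lever (a joint): the press's sprung lever, rad: 0 = up at rest, 0.5 = down at its stop, the ram then pressing on the plate. Turns about the press's x axis through lever_pivot; at rest it slopes up toward +y, 0.35 rad above level; at the stop 0.15 rad below level. A spring brings it back: 3 N at the grip to start it, 7 N at the stop
- lever_grip (a point): on the axis of the lever's round black handle (18 mm diameter, 68 mm long, running along the lever, 19 mm of it beyond this point), 140 mm from lever_pivot; push down here from above
- lever_pivot (a point): the lever's pivot, inside the press's head 64 mm above the bench
- sample_shelf: fixed low light-grey shelf, 252 mm wide, deck 60 mm high, three lanes 80 mm apart along its y, a label channel before each. Origin at bench height in the middle of the line of the channels' mouths; +x to the back, the deck begins at x +32 mm
- label_channel: the EMPTY label channel (one of three alike; places change): fixed, aluminium, 62 mm wide: a flat sill 64 mm deep before a raised lip, a slot behind the lip. +x into the slot; origin at the slot mouth (front face of the lip), 4 mm above the bench. Sill top z 8 mm; slot 40 wide, z 8 to 16, 27 deep; lip top z 23, thumb screw on it to 35
- slot_mouth (a point): middle of the empty slot's mouth at sill-top height, axes as the channel's. The plate is home when its tongue_tip is 22 mm farther along +x than this point and the shoulders touch the lip
- spring_stop (a joint): sprung stop inside the empty slot, m: 0 = out (its face 12 mm behind the mouth), grows as the tongue pushes it in; 0.010 with the plate home. Pushes back with 3.5 N at first, 8.5 N with the plate home; let go, it pushes the plate out again
- fitted_label_1: another label channel on the same shelf with a plate already fitted (fixed); leave alone. Same frame as label_channel; its finger ridge stands 68 mm before its lip and reaches 45 mm above the bench
- fitted_label_2: the third label channel, also with its plate fitted (fixed); leave alone
- culture_flask: clear culture flask 92 x 52 x 25 mm lying on the shelf deck; leave alone
- glass_bottle: clear glass bottle 66 mm diameter, 90 mm high, on the shelf deck; leave alone
- dish_low: culture dish 59 mm diameter, 14 mm high, on the shelf deck; leave alone
- lab_timer: white timer 66 x 66 x 18 mm lying on the bench; leave alone
- forceps: steel forceps 122 mm long, 12 mm wide, 6 mm high, on the bench; leave alone

How it is judged:
On the way, in this order (a step that is already met when the one before it is completed fails the run):
1. the lever is swung down to its stop while the plate lies under the ram (value of joint press_lever above 0.46 rad and x of label_plate in the frame of marking_press above -0.02 m and horizontal distance between label_plate and marking_press below 0.024 m), for 0.1 s.
2. the lever has come back up to rest, the plate still in the press (value of joint press_lever below 0.06 rad and x of label_plate in the frame of marking_press above -0.02 m and horizontal distance between label_plate and marking_press below 0.024 m), for 0.1 s.
3. the plate is out of the press, in the fingers (horizontal distance between label_plate and marking_press above 0.08 m and contact force between the fingers and label_plate above 2 N), for 0.1 s.
At the end, for the whole second after the job is handed in: Tongue behind the lip of the empty channel, within 2 mm of home, 4 mm of the centre line, level to 0.1 rad, square to 0.12 rad; spring stop in by over 8 mm, channel pushed with over 4 N; fingers still on the plate with over 2 N; press lever back up (x of tongue_tip in the frame of slot_mouth above 0.02 m and y of tongue_tip in the frame of slot_mouth between -0.004 and 0.004 m and z of tongue_tip in the frame of slot_mouth between -0.002 and 0.005 m and angle between the x axis of label_plate and the x axis of label_channel, either way round below 0.12 rad and angle between label_plate's own z axis and vertical below 0.1 rad and value of joint spring_stop above 0.008 m and contact force between the fingers and label_plate above 2 N and contact force between label_plate and label_channel above 4 N and value of joint press_lever below 0.06 rad); the arm keeps its last pose, push and grip.
It fails at once if a flask, bottle, dish, timer or forceps is shifted by more than 25 mm (distance of any of culture_flask, glass_bottle, dish_low, lab_timer, forceps from where it was at the start of the episode above 0.025 m).
It fails at once if the plate is forced: over 80 N against the channel (contact force between label_plate and label_channel above 80 N).
It also fails if it takes over 54 s, if anything falls off the work surface, if the arm or the gripper's body presses on something with over 40 N, if the wrist force passes 120 N, or if a joint passes its speed limit or range.

### The arm

A 6-joint arm with a two-finger parallel gripper is mounted at the origin on a cart in front of the work surface, level with it; the furniture and walls round the work are solid. World frame = base frame: x ahead of the robot, y to its left, z up, the work surface at z = 0. Lengths are in m, angles in rad, forces in N, time in s.
With the tool pointing down it reaches from about 0.25 to 0.775 m from the base axis. Payload 4 kg.
Tool frame: the origin (TCP) lies at the centre of the arm's flange, where the gripper is bolted on; the fingertips stand 199 mm ahead of it and the grasp point (between the pads) lies 180 mm ahead of it; z points along the fingers, y is the line along which they close (so a half turn about z gives the same grasp; the last joint's range is limited). The gripper opens to 94 mm and grips with 3 to 60 N. Pads are 16 mm wide; open, the fingers measure 119 mm over their backs; the gripper's body (75 mm by 177 mm) begins 78 mm behind the grasp point.
Start: joints at [-1.442, 0.087, 1.371, -0, 1.684, -0.103], TCP at [0.126, -0.535, 0.405] pointing down, gripper open.
Joint ranges: [-3.1, 3.1], [-0.76, 2.03], [0.27, 2.55], [-1.08, 4.22], [0.17, 2.65], [-2.57, 2.57]. Speed limits (rad/s): [2.79, 2.79, 3.14, 3.14, 3.14, 3.14].

### API

Orientations are given as [roll, pitch, yaw] about the fixed x, y, z axes, in that order (R = Rz(yaw) Ry(pitch) Rx(roll)).
In Python, from bench import robot, eyes, models gives the robot as it stands.
- The arm moves only by the tool step_arm, never from a script. Its argument "commands" is a list that holds one entry, the list of rows, each a list of 7 numbers: the shift along the tool's x, y, z in mm, then the turn, a rotation vector about the tool's x, y, z in rad, then the finger opening in mm, from 0 to 94. In form: [[[tx, ty, tz, wx, wy, wz, gripper], ...]]. A call has 1 to 20 rows; each row shifts and turns the commanded pose from where the row before left it, along the tool's axes as they then stand; what a row does not reach is not made up. A row lasts 1/8 s, in which the tool goes at most 62.5 mm and 10.7 degrees, less where a joint would pass 70% of its speed; a pose out of reach is approached as far as the arm can. A call is refused whole if a number of a shift passes 62.5 or a number of a turn 0.188, either way. A call with a gripper value outside its range is refused whole. The fingers move at their own pace and stop on an object; the grip force is fixed at half the most. Time passes only in rows, so rows that do not move let the fingers close. It gives the time, the measured TCP pose, the force, the opening and the grip force at its end, in the units of the state.
- robot.get_obs(): the state, without advancing time (a new reading comes with each control period).
- eyes.snapshot(name): name is "side" or "top"; returns a dict with "color" (480x640x3 uint8, red, green, blue), "camera_matrix" (3x3 intrinsics, pixels), "eye" and "rotation" of the camera in the world. Camera axes: x right, y up, looking along -z (the intrinsics and any distortion apply to the point x, -y, -z); pixel columns grow to the right and rows downward; lengths in m; the calibration is good to about 2 mm. A picture is of the moment at which its call begins. There is no depth.
- robot.close_job(): hands the job in; it is judged then, once.
Trained networks look in a picture, given as the dict that the camera call returned (one of the last four; its "shot" number tells which), for a name from the list of things; names that differ only in an ending like _2 or _b are one class to them, and where a whole thing is asked for, a point or a joint stands for the part that bears it (a point fixed in the world has none). Each returns a list of dicts, best first, with "confidence" (0 to 1); they miss things now and then, are a little off and sometimes report something else, mostly with a low value. They report only what shows in the picture. A call takes as long as a camera call.
- models.masks_of(picture, query): "mask" (480x640 bool, what is visible of it) and "xy" ([column, row] in pixels, amid what is visible of it).
- models.tip_of(picture, query): "xy" ([column, row] in pixels: a listed point, or the origin of a listed thing).
The state is a dict: "time": time; "joint_positions": joint angles; "qvel": joint speeds; "joint_torque": joint torques, N m; "tool_pos": TCP position; "ee_rot": TCP orientation; "wrist_force": force on the tool from outside, world axes, zero at the start; "wrist_torque": the same for the moment, N m; "width": finger opening in m; "finger_force": force on a finger pad.
Only numpy, scipy, OpenCV 4.12 (cv2) and the standard library are available. Lean on these libraries where they do the work, as an engineer would, in place of code of your own. Each camera call takes 0.05 s, during which the arm holds its last target. There are 200 camera calls.

## Working session

There is one attempt and no reset: what is moved stays moved. The work goes in short steps, Python scripts to look and compute and a tool call to move; the robot and the scene stay as the last step left them, time stands still between calls to the robot, and variables do not carry over. Pictures are saved under pics/ and viewed, at most 10 in all, crops included, and the job is handed in when it is done.

Besides the shell and the picture viewer there is one more tool, called after "Call:" by a JSON object that holds its "method" and its "body", one argument or row to a line. step_arm: Moves the arm, as the interface text tells. Its arguments: {"type":"object","properties":{"commands":{"type":"array"}},"required":["commands"]}

```bash
ls; mkdir -p pics
cat > h.py <<'E'
import numpy as np, cv2
from bench import robot, eyes, models
def ray(p,xy):
    K=np.array(p["camera_matrix"]);x=np.linalg.solve(K,[xy[0],xy[1],1.0])
    d=np.array(p["rotation"])@np.array([x[0],-x[1],-x[2]]);return np.array(p["eye"]),d/np.linalg.norm(d)
def atz(p,xy,z):
    e,d=ray(p,xy);return e+d*(z-e[2])/d[2]
def tri(rs):
    A=np.zeros((3,3));b=np.zeros(3)
    for e,d in rs:
        M=np.eye(3)-np.outer(d,d);A+=M;b+=M@e
    x=np.linalg.solve(A,b);return x,[round(float(np.linalg.norm((np.eye(3)-np.outer(d,d))@(x-e)))*1000,1) for e,d in rs]
def proj(p,X):
    c=np.array(p["rotation"]).T@(np.array(X)-np.array(p["eye"]));v=np.array(p["camera_matrix"])@np.array([c[0],-c[1],-c[2]]);return v[:2]/v[2]
def save(p,n): cv2.imwrite("pics/"+n,p["color"][:,:,::-1])
E
cat > a.py <<'E'
from h import *
np.set_printoptions(precision=4,suppress=True)
P={n:eyes.snapshot(n) for n in("top","side")}
for n in P: save(P[n],n+"0.png"); print(n,P[n]["eye"],[k for k in P[n]])
for q in["plate_ridge","tongue_tip","label_plate","marking_press","lever_grip","lever_pivot","slot_mouth","label_channel","sample_shelf","fitted_label_1"]:
    rs=[]
    for n in P:
        r=models.tip_of(P[n],q)
        print(q,n,[(np.round(t["xy"],1).tolist(),round(t["confidence"],2)) for t in r[:3]])
        if r: rs.append(ray(P[n],r[0]["xy"]))
    if len(rs)==2: print("   ",*tri(rs))
print(robot.get_obs())
E
python3 a.py
```

```text
pics
top [0.2879 0.1474 1.1597] ['color', 'camera_matrix', 'eye', 'rotation', 'shot']
side [ 0.3503 -0.6882  0.6817] ['color', 'camera_matrix', 'eye', 'rotation', 'shot']
plate_ridge top [([236.0, 275.0], 0.64)]
plate_ridge side [([280.6, 216.2], 0.65)]
    [ 0.3191 -0.2704  0.9207] [790.0, 790.0]
tongue_tip top []
tongue_tip side [([314.1, 215.4], 0.92), ([294.4, 221.3], 0.24)]
label_plate top [([236.1, 257.1], 0.63)]
label_plate side [([293.8, 221.4], 0.66)]
    [ 0.3191 -0.2704  0.9207] [790.0, 790.0]
marking_press top [([233.8, 252.0], 0.79), ([464.5, 269.5], 0.55)]
marking_press side [([300.3, 229.6], 0.95)]
    [ 0.3191 -0.2704  0.9207] [790.0, 790.0]
lever_grip top [([167.8, 255.1], 0.74)]
lever_grip side [([322.1, 269.1], 0.56), ([284.8, 164.2], 0.47)]
    [ 0.3191 -0.2704  0.9207] [790.0, 790.0]
lever_pivot top [([378.8, 309.7], 0.51)]
lever_pivot side []
slot_mouth top [([322.8, 245.4], 0.75)]
slot_mouth side [([319.6, 267.7], 0.57)]
    [ 0.3191 -0.2704  0.9207] [790.0, 790.0]
label_channel top [([319.6, 243.8], 0.68)]
label_channel side [([321.9, 273.8], 0.57)]
    [ 0.3191 -0.2704  0.9207] [790.0, 790.0]
sample_shelf top [([463.5, 267.4], 0.25)]
sample_shelf side []
fitted_label_1 top [([360.3, 242.7], 0.83), ([398.1, 241.8], 0.79)]
fitted_label_1 side [([328.7, 297.4], 0.71), ([377.1, 273.3], 0.15)]
    [ 0.3191 -0.2704  0.9207] [790.0, 790.0]
{'time': 1.1, 'joint_positions': array([-1.4421,  0.0872,  1.3707, -0.    ,  1.6836, -0.1031]), 'qvel': array([ 0.0004,  0.001 , -0.0027,  0.0004, -0.0003,  0.0013]), 'joint_torque': array([  0.0001, -34.0056, -30.26  ,   0.0719,   0.0237,   0.    ]), 'tool_pos': array([ 0.1263, -0.5353,  0.4047]), 'ee_rot': array([3.1415, 0.    , 0.2318]), 'wrist_force': array([-0.3504, -0.77  ,  0.2995]), 'wrist_torque': array([ 0.0193, -0.014 ,  0.0271]), 'finger_force': 0.0, 'width': 0.09402276616833345}
```

```bash
python3 -c "
from h import *
for n in('top','side'):
    p=eyes.snapshot(n);print(p['rotation'],p['camera_matrix'])"
```

```text
[ 2.20700846e-01  1.35624005e-04 -1.62266960e+00] [[570.54226806   0.         317.30946201]
 [  0.         570.54226806 230.26359729]
 [  0.           0.           1.        ]]
[ 0.96322507  0.01661732 -0.19163792] [[531.76819438   0.         310.03339203]
 [  0.         531.76819438 234.86442532]
 [  0.           0.           1.        ]]
```

View pics/top0.png

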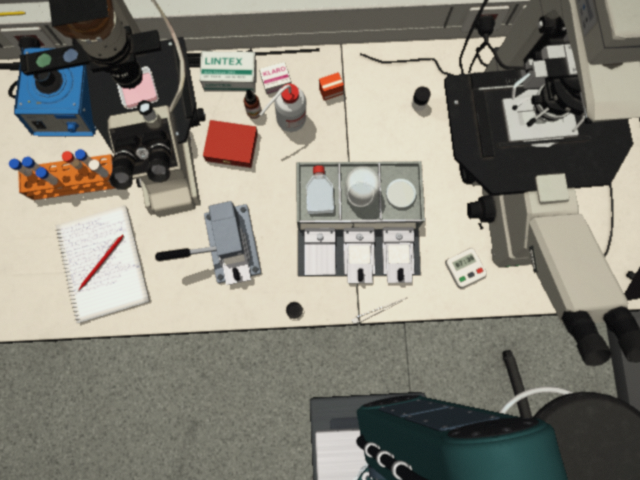

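View pics/side0.png

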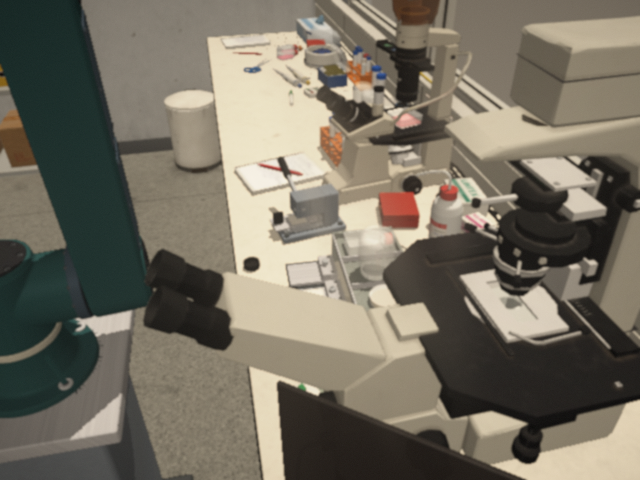

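The top view shows the press at about (232,245), with its lever pointing left and the grip at (172,254). The plate's ridge is at (236,273), and the empty channel is the leftmost one, around (320,240). The side view is heavily occluded by the microscope. The rotation is given as rpy, so I'll fix the helper for that.

```bash
sed -i 's/np.array(p\["rotation"\])/Rm(p)/' h.py
cat >> h.py <<'E'
from scipy.spatial.transform import Rotation as Rot
def Rm(p): return Rot.from_euler("xyz",p["rotation"]).as_matrix()
E
sed -i 's/0.png/1.png/' a.py
cat >> a.py <<'E'
p=P["top"]
for q,z in[("plate_ridge",.044),("label_plate",.022),("marking_press",0),("lever_grip",.112),("slot_mouth",.012),("label_channel",.004),("fitted_label_1",.004)]:
    for r in models.tip_of(p,q): print(q,atz(p,r["xy"],z),round(r["confidence"],2))
for n in P:
  for q in["sample_shelf","marking_press","lever_grip","plate_ridge","label_channel","label_plate"]:
    for r in models.masks_of(P[n],q)[:2]:
        m=r["mask"].astype(np.uint8); print(n,q,round(r["confidence"],2),m.sum(),cv2.minAreaRect(cv2.findNonZero(m)) if m.any() else "")
E
python3 a.py | grep -v '^{'
python3 -c "
from h import *
t=cv2.imread('pics/top1.png')[150:330,140:440]; cv2.imwrite('pics/c1.png',cv2.resize(t,(800,480),interpolation=cv2.INTER_CUBIC))"
```

```text
top [0.2879 0.1474 1.1597] ['color', 'camera_matrix', 'eye', 'rotation', 'shot']
side [ 0.3503 -0.6882  0.6817] ['color', 'camera_matrix', 'eye', 'rotation', 'shot']
plate_ridge top [([237.9, 273.7], 0.84)]
plate_ridge side [([276.1, 217.8], 0.93)]
    [0.4562 0.2953 0.0441] [2.2, 2.2]
tongue_tip top []
tongue_tip side [([315.3, 214.8], 0.97)]
label_plate top [([233.3, 257.2], 0.6)]
label_plate side [([292.2, 223.1], 0.66)]
    [0.4939 0.3075 0.0171] [2.9, 2.9]
marking_press top [([235.2, 251.9], 0.67)]
marking_press side [([299.1, 232.7], 0.57)]
    [ 0.5095  0.3073 -0.0113] [3.5, 3.5]
lever_grip top [([166.9, 256.1], 0.9)]
lever_grip side [([278.8, 161.4], 0.81), ([293.0, 224.0], 0.72)]
    [0.4838 0.4156 0.1199] [2.6, 2.6]
lever_pivot top []
lever_pivot side []
slot_mouth top [([321.4, 244.9], 0.6)]
slot_mouth side [([322.5, 272.1], 0.62)]
    [0.5185 0.1271 0.0104] [4.2, 4.2]
label_channel top [([320.8, 244.7], 0.92)]
label_channel side [([319.8, 276.4], 0.68)]
    [ 0.5171  0.1284 -0.0002] [0.2, 0.2]
sample_shelf top []
sample_shelf side [([315.7, 214.4], 0.64)]
fitted_label_1 t
[... 1565 characters left out ...]
40625), (72.71693420410156, 72.44860076904297), 10.30484676361084)
side marking_press 0.6 2630 ((305.4772033691406, 194.5564422607422), (85.83723449707031, 67.02867126464844), 78.31063079833984)
side lever_grip 0.78 237 ((292.29998779296875, 182.10000610351562), (58.58498001098633, 8.497057914733887), 63.43495178222656)
side lever_grip 0.42 368 ((327.66705322265625, 286.3556213378906), (37.10335159301758, 17.07468605041504), 13.13402271270752)
side plate_ridge 0.67 603 ((293.5, 221.5), (21.0, 47.0), 90.0)
side label_channel 0.73 1086 ((312.1163024902344, 271.8578796386719), (26.26232147216797, 48.0723876953125), 74.2913589477539)
side label_plate 0.83 461 ((293.5, 220.5), (17.0, 43.0), 90.0)
```

View pics/c1.png

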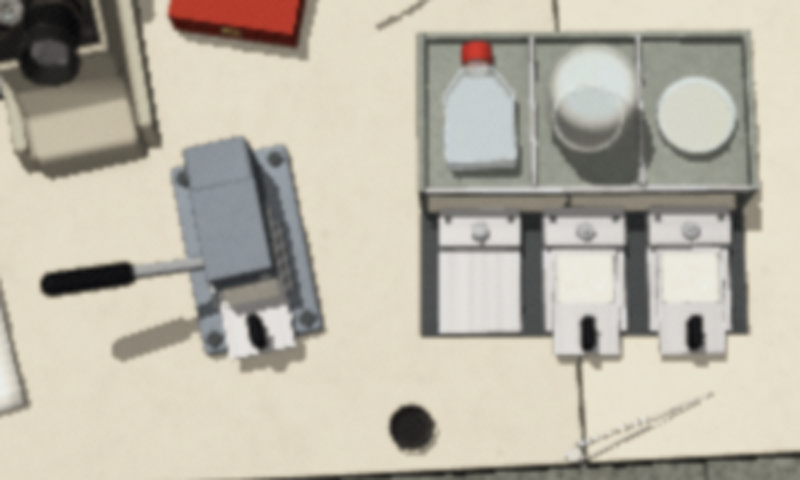

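The crop shows the press base's left edge running from (173,180) to (213,355) and its right edge from (285,147) to (322,325). The ridge top is at about (257,330). The empty channel's lip front edge is at y≈247 from x=438 to 522, and its sill ends at y≈333. Next I'll work out the yaws and positions.

```bash
cat > b.py <<'E'
from h import *
np.set_printoptions(precision=4,suppress=True)
p=eyes.snapshot("top")
c=lambda x,y:(140+x*.375,150+y*.375)
def yaw(a,b,z):
    A=atz(p,c(*a),z);B=atz(p,c(*b),z);d=B-A;return A,B,np.arctan2(d[1],d[0])
print("pressL",yaw((213,355),(173,180),.01));print("pressR",yaw((322,325),(285,147),.01))
print("head top L", yaw((205,285),(183,150),.088)); print("lever",yaw((48,283),(130,270),.11))
print("sillL",yaw((440,333),(437,247),.012));print("sillR",yaw((522,333),(522,247),.012))
print("shelf back",yaw((422,35),(749,33),.09)); print("shelf front",yaw((422,335),(747,335),0.004))
print("lipfronttop",yaw((440,247),(522,247),.027))
print("ridges top fitted",atz(p,c(589,322),.045),atz(p,c(696,322),.045))
print("ridge", yaw((264,343),(251,318),.055))
E
python3 b.py
```

```text
pressL (array([0.4463, 0.3367, 0.01  ]), array([0.5848, 0.3658, 0.01  ]), np.float64(0.2072221768065016))
pressR (array([0.465 , 0.2534, 0.01  ]), array([0.6068, 0.2781, 0.01  ]), np.float64(0.17214797823005504))
head top L (array([0.4861, 0.3288, 0.088 ]), array([0.5868, 0.3435, 0.088 ]), np.float64(0.14476648532229763))
lever (array([0.4891, 0.4348, 0.11  ]), array([0.4954, 0.3775, 0.11  ]), np.float64(-1.4616666768649356))
sillL (array([0.4539, 0.1639, 0.012 ]), array([0.5206, 0.163 , 0.012 ]), np.float64(-0.012535730588665151))
sillR (array([0.4506, 0.1016, 0.012 ]), array([0.5172, 0.0977, 0.012 ]), np.float64(-0.058948648386050496))
shelf back (array([0.6652, 0.1656, 0.09  ]), array([ 0.6542, -0.0762,  0.09  ]), np.float64(-1.616278838898926))
shelf front (array([0.4542, 0.1778, 0.004 ]), array([ 0.4413, -0.0704,  0.004 ]), np.float64(-1.6226889044142854))
lipfronttop (array([0.5174, 0.1605, 0.027 ]), array([0.5142, 0.0984, 0.027 ]), np.float64(-1.6226969601692895))
ridges top fitted [0.4516 0.053  0.045 ] [ 0.4475 -0.0259  0.045 ]
ridge (array([0.447 , 0.2919, 0.055 ]), array([0.4659, 0.3011, 0.055 ]), np.float64(0.4487312250628553))
```

```bash
cat > b2.py <<'E'
from h import *
np.set_printoptions(precision=3,suppress=True)
p=eyes.snapshot("top");s=eyes.snapshot("side")
for a,b in [((590,350),(165,310)),((572,320),(165,268)),((555,185),(410,320))]: print("eyep",tri([ray(p,a),ray(s,b)]))
print("L scope", tri([ray(p,(128,170)),ray(s,(333,97))]), atz(p,(170,210),.1), atz(p,(125,170),.3))
print("timer",atz(p,(466,268),.018),"cap",atz(p,(294,310),.02))
E
python3 b2.py
```

```text
eyep (array([ 0.276, -0.254,  0.302]), [2.7, 2.7])
eyep (array([ 0.3  , -0.223,  0.335]), [22.2, 22.2])
eyep (array([ 0.547, -0.264,  0.244]), [2.9, 2.9])
L scope (array([0.614, 0.448, 0.249]), [2.3, 2.3]) [0.58  0.415 0.1  ] [0.594 0.436 0.3  ]
timer [ 0.45  -0.162  0.018] cap [0.384 0.189 0.02 ]
```

Call:
{"method": "step_arm", "body": {
  "commands": [
    [[0, 0, -54, 0, 0, 0, 0], [0, 0, -54, 0, 0, 0, 0], [0, 0, -54, 0, 0, 0, 0], [0, 0, -54, 0, 0, 0, 0], [23, -41, 0, 0, 0, 0, 0], [23, -41, 0, 0, 0, 0, 0], [23, -41, 0, 0, 0, 0, 0], [23, -41, 0, 0, 0, 0, 0], [23, -41, 0, 0, 0, 0, 0], [23, -41, 0, 0, 0, 0, 0], [23, -41, 0, 0, 0, 0, 0], [23, -41, 0, 0, 0, 0, 0], [23, -41, 0, 0, 0, 0, 0], [23, -41, 0, 0, 0, 0, 0], [23, -41, 0, 0, 0, 0, 0], [23, -41, 0, 0, 0, 0, 0], [23, -41, 0, 0, 0, 0, 0]]
  ]
}}

```text
time: 5.52
tool_pos: [0.2945, 0.0538, 0.621]
ee_rot: [3.141, -0.002, 0.232]
wrist_force: [0.3, 0.5, 0.0]
width: 0.0005
finger_force: 0.0
```

Call:
{"method": "step_arm", "body": {
  "commands": [
    [[27, -31, 26, 0, 0, 0, 0], [27, -31, 26, 0, 0, 0, 0], [27, -31, 26, 0, 0, 0, 0], [27, -31, 26, 0, 0, 0, 0], [27, -31, 26, 0, 0, 0, 0], [27, -31, 26, 0, 0, 0, 0], [27, -31, 26, 0, 0, 0, 0], [27, -31, 26, 0, 0, 0, 0], [27, -31, 26, 0, 0, 0, 0], [27, -31, 26, 0, 0, 0, 0], [0, 0, 0, 0, 0, 0.05, 0]]
  ]
}}

```text
time: 6.9
tool_pos: [0.4869, 0.4178, 0.3549]
ee_rot: [3.138, 0.008, 0.182]
wrist_force: [-0.2, -0.3, 0.2]
width: 0.0005
finger_force: 0.0
```

```bash
cat > c.py <<'E'
from h import *
np.set_printoptions(precision=4,suppress=True)
p=eyes.snapshot("top");s=eyes.snapshot("side");o=robot.get_obs()
print(o["time"],o["tool_pos"],o["ee_rot"],o["wrist_force"])
t=np.array(o["tool_pos"])+Rot.from_euler("xyz",o["ee_rot"]).apply([0,0,.199]);print("tip",t,proj(p,t),proj(s,t))
a=cv2.resize(p["color"][170:330,130:290],(400,400),interpolation=cv2.INTER_CUBIC);b=cv2.resize(s["color"][120:280,230:390],(400,400),interpolation=cv2.INTER_CUBIC)
cv2.imwrite("pics/c2.png",np.hstack([a,b])[:,:,::-1])
E
python3 c.py
```

```text
7.0 [0.4867 0.4165 0.3588] [3.1402 0.0027 0.1825] [-0.4413 -0.1169  0.5516]
tip [0.4862 0.4161 0.1598] [160.8647 252.3373] [280.0342 145.0987]
```

View pics/c2.png

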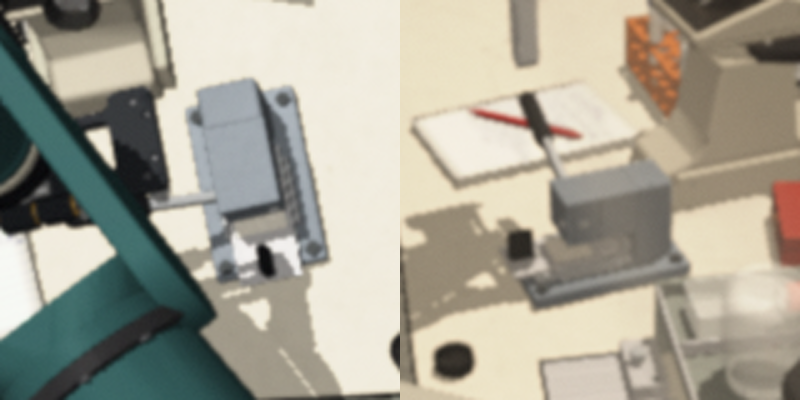

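Call:
{"method": "step_arm", "body": {
  "commands": [
    [[4, 4, 25, 0, 0, 0.01, 0], [0, 0, 10, 0, 0, 0, 0], [0, 0, 8, 0, 0, 0, 0], [0, 0, 8, 0, 0, 0, 0], [0, -1, 8, 0, 0, 0, 0], [0, -1, 8, 0, 0, 0, 0], [0, -1, 8, 0, 0, 0, 0], [0, -1, 8, 0, 0, 0, 0], [0, -1, 8, 0, 0, 0, 0], [0, 0, 8, 0, 0, 0, 0], [0, 0, 0, 0, 0, 0, 0]]
  ]
}}

```text
time: 8.38
tool_pos: [0.4905, 0.418, 0.2615]
ee_rot: [-3.14, -0.001, 0.172]
wrist_force: [1.1, 3.9, 4.7]
width: 0.0003
finger_force: 2.9
```

```bash
sed -i 's/c2.png/c3.png/' c.py; python3 c.py
```

```text
8.475 [0.4905 0.418  0.2622] [-3.1404 -0.0014  0.1719] [-0.5487  3.0449  5.5333]
tip [0.4907 0.4183 0.0632] [173.0694 259.0977] [283.7644 181.7295]
```

View pics/c3.png

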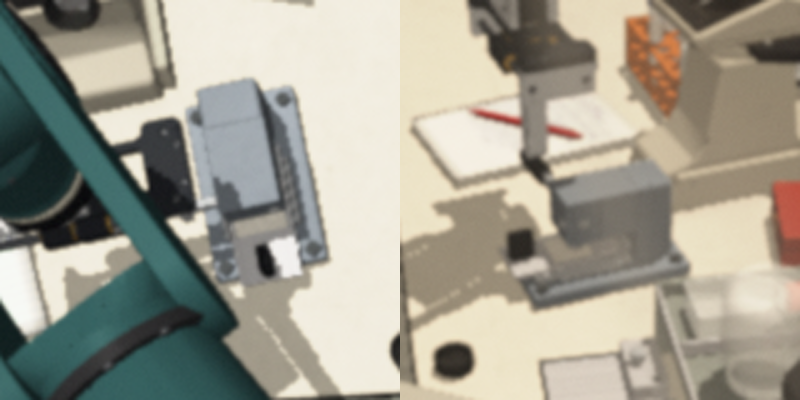

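The fingers are on the handle, with the tip seen at (533,155), and the lever is partly down at 5.5 N. I'll keep pressing.

Call:
{"method": "step_arm", "body": {
  "commands": [
    [[0, 0, 6, 0, 0, 0, 0], [0, 0, 4, 0, 0, 0, 0], [0, 0, 2, 0, 0, 0, 0], [0, 0, 1, 0, 0, 0, 0], [0, 0, 0, 0, 0, 0, 0]]
  ]
}}

```text
time: 9.1
tool_pos: [0.4904, 0.4178, 0.2525]
ee_rot: [-3.141, -0.003, 0.172]
wrist_force: [-2.9, 0.4, 15.4]
width: 0.0004
finger_force: 7.6
```

Call:
{"method": "step_arm", "body": {
  "commands": [
    [[0, 0, 1, 0, 0, 0, 0], [0, 0, -8, 0, 0, 0, 0], [0, 0, -16, 0, 0, 0, 0], [0, 0, -20, 0, 0, 0, 0], [0, 0, -20, 0, 0, 0, 0], [0, 0, -20, 0, 0, 0, 0], [0, 0, -20, 0, 0, 0, 0], [0, 0, -20, 0, 0, 0, 0], [-18, 38, 0, 0, 0, 0, 40], [-18, 38, 0, 0, 0, 0, 40], [-18, 38, 0, 0, 0, 0, 40], [0, 0, 20, 0, 0, 0, 40], [0, 0, 20, 0, 0, 0, 40], [0, 0, 0, 0, 0, 0, 40]]
  ]
}}

```text
time: 10.85
tool_pos: [0.4558, 0.2958, 0.3296]
ee_rot: [3.141, 0.005, 0.172]
wrist_force: [-0.4, 0.7, -0.4]
width: 0.0398
finger_force: 0.0
```

```bash
sed -i 's/c3.png/c4.png/' c.py
cat >> c.py <<'E'
for q in["plate_ridge","lever_grip"]:
  for n,P in(("top",p),("side",s)):
    for r in models.tip_of(P,q)[:2]: print(q,n,r["xy"],r["confidence"],atz(P,r["xy"],.044 if q[0]=="p" else .112))
E
python3 c.py
```

```text
10.95 [0.4565 0.2962 0.3319] [-3.1415  0.0006  0.172 ] [ 0.4881 -0.4821 -0.0414]
tip [0.4564 0.2962 0.1329] [230.7708 267.7568] [274.9244 182.0454]
plate_ridge top [235.8, 274.1] 0.74 [0.4579 0.2995 0.044 ]
plate_ridge side [277.2, 219.6] 0.8 [0.4553 0.2873 0.044 ]
lever_grip side [280.9, 164.3] 0.73 [0.4856 0.4145 0.112 ]
```

View pics/c4.png

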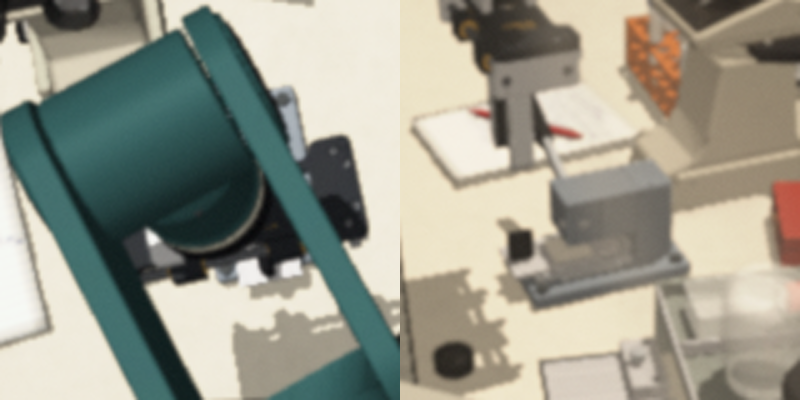

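The lever is back up. The ridge is at (520,244) in the side crop, below the fingers and about 3 mm further in x. I'll descend and grip.

Call:
{"method": "step_arm", "body": {
  "commands": [
    [[3, 0, 25, 0, 0, 0, 40], [0, 0, 25, 0, 0, 0, 40], [0, 0, 25, 0, 0, 0, 40], [0, 0, 15, 0, 0, 0, 40], [0, 0, 10, 0, 0, 0, 40], [0, 0, 0, 0, 0, 0, 40]]
  ]
}}

```text
time: 11.9
tool_pos: [0.4595, 0.2965, 0.2314]
ee_rot: [3.141, 0.001, 0.172]
wrist_force: [-0.7, -0.1, 0.2]
width: 0.0401
finger_force: 0.0
```

Call:
{"method": "step_arm", "body": {
  "commands": [
    [[0, 0, 0, 0, 0, 0, 12], [0, 0, 0, 0, 0, 0, 12], [0, 0, 0, 0, 0, 0, 0], [0, 0, 0, 0, 0, 0, 0], [0, 0, 0, 0, 0, 0, 0]]
  ]
}}

```text
time: 12.52
tool_pos: [0.4597, 0.297, 0.2322]
ee_rot: [-3.14, -0.002, 0.172]
wrist_force: [-0.3, 2.8, 1.5]
width: 0.0099
finger_force: 29.8
```

Call:
{"method": "step_arm", "body": {
  "commands": [
    [[-5, -1, 0, 0, 0, 0, 0], [-10, 0, 0, 0, 0, 0, 0], [-10, 0, 0, 0, 0, 0, 0], [-12, 0, 0, 0, 0, 0, 0], [0, 0, 0, 0, 0, 0, 0]]
  ]
}}

```text
time: 13.15
tool_pos: [0.4215, 0.2909, 0.2321]
ee_rot: [3.141, 0.002, 0.172]
wrist_force: [-2.8, -0.5, 6.6]
width: 0.0097
finger_force: 30.0
```

Call:
{"method": "step_arm", "body": {
  "commands": [
    [[-12, 0, 0, 0, 0, 0, 0], [-12, 0, 0, 0, 0, 0, 0], [-12, 0, -1, 0, 0, 0, 0], [-12, 0, -3, 0, 0, 0, 0], [0, 0, -10, 0, 0, 0, 0], [0, 0, -15, 0, 0, 0, 0], [0, 0, 0, 0, 0, 0, 0]]
  ]
}}

```text
time: 14.02
tool_pos: [0.3764, 0.2834, 0.2628]
ee_rot: [-3.14, -0.004, 0.172]
wrist_force: [-0.2, -0.1, -0.8]
width: 0.01
finger_force: 30.0
```

```bash
cat > d.py <<'E'
from h import *
np.set_printoptions(precision=4,suppress=True)
p=eyes.snapshot("top");s=eyes.snapshot("side");o=robot.get_obs()
print(o["time"],o["tool_pos"],o["ee_rot"],o["wrist_force"],o["width"])
T=Rot.from_euler("xyz",o["ee_rot"]);g=np.array(o["tool_pos"])
for q in["plate_ridge","tongue_tip","label_plate"]:
  rs=[]
  for n,P in(("top",p),("side",s)):
    r=models.tip_of(P,q)[:1]
    if r: rs.append(ray(P,r[0]["xy"]));print(q,n,r[0]["xy"],round(r[0]["confidence"],2))
  if len(rs)==2: x,e=tri(rs);print("  ",x,e,"in tool",T.inv().apply(x-g))
import sys
x0=int(sys.argv[2]);y0=int(sys.argv[3]);x1=int(sys.argv[4]);y1=int(sys.argv[5])
a=cv2.resize(p["color"][y0:y0+160,x0:x0+160],(400,400),interpolation=cv2.INTER_CUBIC);b=cv2.resize(s["color"][y1:y1+160,x1:x1+160],(400,400),interpolation=cv2.INTER_CUBIC)
cv2.imwrite("pics/"+sys.argv[1],np.hstack([a,b])[:,:,::-1])
E
python3 d.py c5.png 160 200 200 140
```

```text
14.125 [0.3759 0.2831 0.2611] [-3.1414 -0.0008  0.1716] [ 0.8602 -0.1948 -0.5183] 0.009758573269842951
plate_ridge side [242.3, 212.0] 0.89
tongue_tip side [279.8, 211.1] 0.82
label_plate side [261.4, 218.8] 0.66
```

View pics/c5.png

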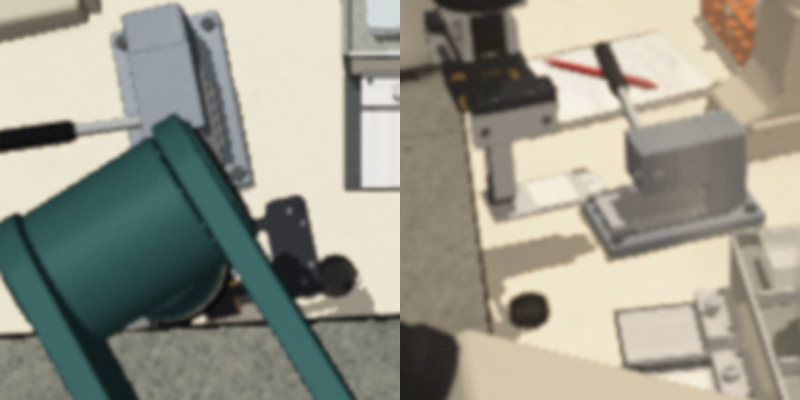

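The plate is held level with no yaw visible in the fingers, and the tongue is at about (600,180) in the side crop. I'll carry it to just before the empty channel.

Call:
{"method": "step_arm", "body": {
  "commands": [
    [[0, 10, -8, 0, 0, 0, 0], [1, 30, -2, 0, 0, 0, 0], [2, 30, 0, 0, 0, 0, 0], [2, 30, 0, 0, 0, 0, 0], [2, 30, 0, 0, 0, 0, 0], [1, 22, 0, 0, 0, 0, 0], [0, 0, 0, 0, 0, 0.112, 0], [0, 0, 0, 0, 0, 0.112, 0], [0, 0, 12, 0, 0, 0, 0], [0, 0, 14, 0, 0, 0, 0], [0, 0, 0, 0, 0, 0, 0]]
  ]
}}

```text
time: 15.8
tool_pos: [0.4086, 0.1344, 0.2425]
ee_rot: [3.14, 0.004, -0.051]
wrist_force: [0.2, -0.8, -1.3]
width: 0.0099
finger_force: 30.0
```

```bash
cat >> d.py <<'E'
for q in["slot_mouth","label_channel","fitted_label_1"]:
  for n,P in(("top",p),("side",s)):
    for r in models.tip_of(P,q)[:2]: print(q,n,r["xy"],round(r["confidence"],2),atz(P,r["xy"],.012 if q[0]=="s" else .004))
E
python3 d.py c6.png 260 180 240 200
```

```text
15.9 [0.4093 0.1346 0.2441] [ 3.1412  0.0011 -0.0516] [-0.5606  0.9243 -1.3298] 0.009510833445673756
plate_ridge side [262.7, 260.3] 0.67
tongue_tip side [309.9, 265.6] 0.81
label_plate side [284.6, 268.0] 0.64
slot_mouth top [318.9, 244.4] 0.72 [0.5153 0.1324 0.012 ]
slot_mouth side [320.3, 273.3] 0.63 [0.5173 0.1231 0.012 ]
label_channel top [316.5, 242.9] 0.64 [0.5202 0.1371 0.004 ]
label_channel side [320.8, 271.7] 0.71 [0.5213 0.1376 0.004 ]
fitted_label_1 top [357.2, 245.0] 0.73 [0.5115 0.0535 0.004 ]
fitted_label_1 top [397.2, 244.7] 0.67 [ 0.5078 -0.029   0.004 ]
fitted_label_1 side [326.3, 300.5] 0.55 [0.5135 0.0504 0.004 ]
```

View pics/c6.png

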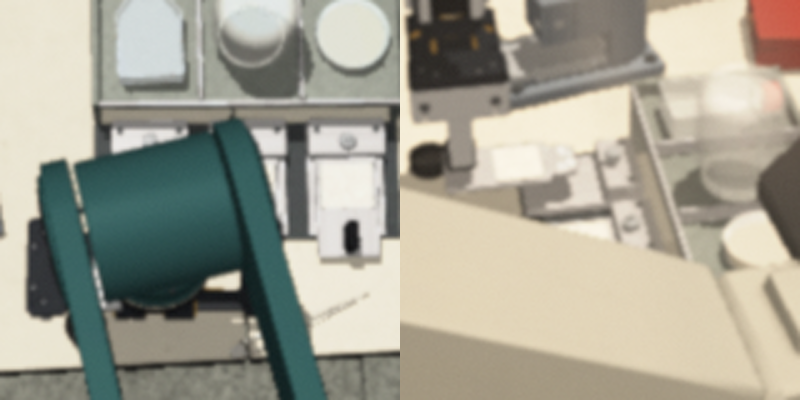

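In the top crop, the thumb screws are at (150,138) for the empty channel and (347,140) for lane 3. In the side crop they're at (612,155) and (630,225), with the tongue tip at (575,160). I'll use the screws to pin down the channel's centre line.

```bash
cat > e.py <<'E'
from h import *
np.set_printoptions(precision=4,suppress=True)
p=eyes.snapshot("top");s=eyes.snapshot("side")
t=lambda x,y:(260+x*.4,180+y*.4); u=lambda x,y:(240+(x-400)*.4,200+y*.4)
print("screw1",tri([ray(p,t(150,138)),ray(s,u(612,155))]),atz(p,t(150,138),.037))
print("screw3",atz(p,t(347,140),.037)); print("lip1/3",atz(p,t(149.5,145),.027),atz(p,t(346.5,146),.027))
o=robot.get_obs();T=Rot.from_euler("xyz",o["ee_rot"]);g=np.array(o["tool_pos"])
for n,X in(("tip",[.09,0,.21]),("tipL",[.086,-.018,.205]),("tipR",[.086,.018,.205]),("ridge",[0,0,.188])):
    w=g+T.apply(X);q=proj(s,w);print(n,w,q,"crop",(q[0]-240)/.4+400,(q[1]-200)/.4)
big=s["color"][235:300,250:350];cv2.imwrite("pics/c7.png",cv2.resize(big,(800,520),interpolation=cv2.INTER_CUBIC)[:,:,::-1])
E
python3 e.py
```

```text
screw1 (array([0.5288, 0.1296, 0.034 ]), [0.9, 0.9]) [0.529  0.1296 0.037 ]
screw3 [ 0.5192 -0.0287  0.037 ]
lip1/3 [0.5254 0.1301 0.027 ] [ 0.5163 -0.0294  0.027 ]
tip [0.4994 0.1299 0.0347] [310.6832 263.4386] crop 576.7080257549798 158.59651806665383
tipL [0.4963 0.1481 0.0397] [307.4031 256.1952] crop 568.5076939800052 140.4878922813117
tipR [0.4944 0.1121 0.0397] [309.901  267.2293] crop 574.7524327881155 168.07332218797484
ridge [0.4095 0.1346 0.0567] [264.5029 259.0444] crop 461.2573583975377 147.61095268689488
```

View pics/c7.png

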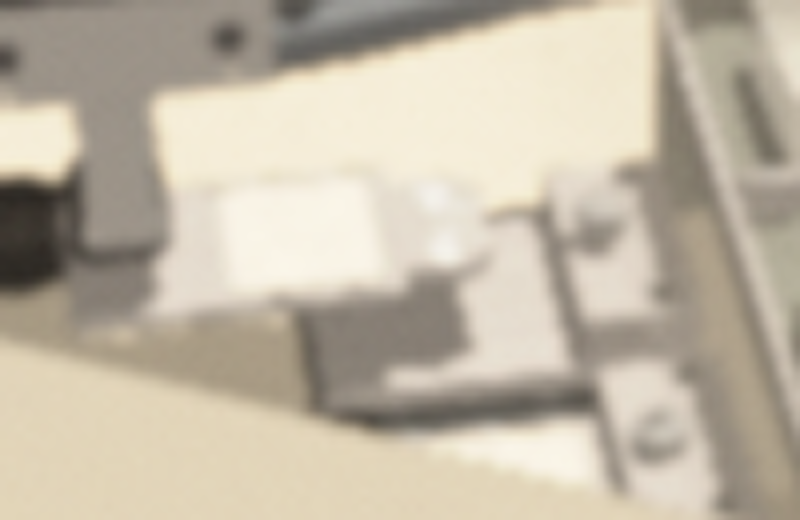

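Call:
{"method": "step_arm", "body": {
  "commands": [
    [[0, -1, 10, 0, 0, 0, 0], [0, 0, 8, 0, 0, 0, 0], [0, 0, 2, 0, 0, 0, 0], [0, 0, 1, 0, 0, 0, 0], [0, 0, 0, 0, 0, 0, 0]]
  ]
}}

```text
time: 17.23
tool_pos: [0.4096, 0.1356, 0.2237]
ee_rot: [3.142, -0.0, -0.052]
wrist_force: [-0.4, -0.3, -1.0]
width: 0.0097
finger_force: 30.0
```

No contact yet, so I'll lower a little further to feel for the sill.

Call:
{"method": "step_arm", "body": {
  "commands": [
    [[0, 0, 1, 0, 0, 0, 0], [0, 0, 1, 0, 0, 0, 0], [0, 0, 0, 0, 0, 0, 0]]
  ]
}}

```text
time: 17.6
tool_pos: [0.4096, 0.1356, 0.2221]
ee_rot: [-3.142, -0.001, -0.052]
wrist_force: [-1.8, -0.0, 1.7]
width: 0.0101
finger_force: 30.0
```

Call:
{"method": "step_arm", "body": {
  "commands": [
    [[4, 0, -0.7, 0, 0, 0, 0], [5, 0, 0, 0, 0, 0, 0], [4, 0, 0, 0, 0, 0, 0], [3, 0, 0, 0, 0, 0, 0], [0, 0, 0, 0, 0, 0, 0]]
  ]
}}

```text
time: 18.23
tool_pos: [0.4258, 0.1347, 0.2222]
ee_rot: [3.141, -0.0, -0.052]
wrist_force: [0.1, -0.3, -0.5]
width: 0.0096
finger_force: 30.0
```

Call:
{"method": "step_arm", "body": {
  "commands": [
    [[2, 0, 0, 0, 0, 0, 0], [2, 0, 0, 0, 0, 0, 0], [2, 0, 0, 0, 0, 0, 0], [2, 0, 0, 0, 0, 0, 0], [0, 0, 0, 0, 0, 0, 0]]
  ]
}}

```text
time: 18.85
tool_pos: [0.4336, 0.1343, 0.2223]
ee_rot: [3.142, 0.0, -0.052]
wrist_force: [0.5, 0.4, -0.6]
width: 0.0096
finger_force: 30.0
```

Call:
{"method": "step_arm", "body": {
  "commands": [
    [[2, 0, 0, 0, 0, 0, 0], [2, 0, 0, 0, 0, 0, 0], [2, 0, 0, 0, 0, 0, 0], [0, 0, 0, 0, 0, 0, 0]]
  ]
}}

```text
time: 19.35
tool_pos: [0.4396, 0.134, 0.2223]
ee_rot: [3.141, 0.0, -0.052]
wrist_force: [-0.4, -0.2, -1.0]
width: 0.0094
finger_force: 30.0
```

Call:
{"method": "step_arm", "body": {
  "commands": [
    [[2, 0, 0, 0, 0, 0, 0], [2, 0, 0, 0, 0, 0, 0], [0, 0, 0, 0, 0, 0, 0]]
  ]
}}

```text
time: 19.73
tool_pos: [0.4424, 0.1339, 0.2223]
ee_rot: [3.141, 0.005, -0.052]
wrist_force: [-5.3, 0.6, 3.3]
width: 0.0095
finger_force: 29.9
```

Call:
{"method": "step_arm", "body": {
  "commands": [
    [[2, 0, 0, 0, 0, 0, 0], [2, 0, 0, 0, 0, 0, 0], [0, 0, 0, 0, 0, 0, 0]]
  ]
}}

```text
time: 20.1
tool_pos: [0.4458, 0.1338, 0.2222]
ee_rot: [3.141, 0.007, -0.052]
wrist_force: [-9.6, -0.4, 6.7]
width: 0.01
finger_force: 30.0
```

Call:
{"method": "step_arm", "body": {
  "commands": [
    [[0, 0, -0.6, 0, 0, 0, 0], [2, 0, 0, 0, 0, 0, 0], [0, 0, 0, 0, 0, 0, 0]]
  ]
}}

```text
time: 20.48
tool_pos: [0.4476, 0.1337, 0.2224]
ee_rot: [3.141, 0.008, -0.052]
wrist_force: [-9.4, 0.5, 4.5]
width: 0.0099
finger_force: 30.0
```

Call:
{"method": "step_arm", "body": {
  "commands": [
    [[1.5, 0, 0, 0, 0, 0, 0], [1.5, 0, 0, 0, 0, 0, 0], [0, 0, 0, 0, 0, 0, 0]]
  ]
}}

```text
time: 20.85
tool_pos: [0.4502, 0.1336, 0.2223]
ee_rot: [3.141, 0.01, -0.052]
wrist_force: [-10.7, 0.4, 6.3]
width: 0.01
finger_force: 30.0
```

Call:
{"method": "step_arm", "body": {
  "commands": [
    [[1.5, 0, 0, 0, 0, 0, 0], [1, 0, 0, 0, 0, 0, 0], [0, 0, 0, 0, 0, 0, 0]]
  ]
}}

```text
time: 21.22
tool_pos: [0.4521, 0.1336, 0.2222]
ee_rot: [3.141, 0.012, -0.052]
wrist_force: [-13.0, 1.3, 8.6]
width: 0.0095
finger_force: 30.0
```

Call:
{"method": "step_arm", "body": {
  "commands": [
    [[1, 0, 0, 0, 0, 0, 0], [0, 0, 0, 0, 0, 0, 0]]
  ]
}}

```text
time: 21.48
tool_pos: [0.4529, 0.1336, 0.2222]
ee_rot: [3.141, 0.013, -0.052]
wrist_force: [-13.8, 0.6, 8.0]
width: 0.0095
finger_force: 30.0
```

```bash
cat > f.py <<'E'
from h import *
p=eyes.snapshot("side");t=eyes.snapshot("top");o=robot.get_obs();print(o["tool_pos"],o["ee_rot"],o["wrist_force"],o["time"])
a=cv2.resize(p["color"][240:300,270:370],(800,480),interpolation=cv2.INTER_CUBIC);cv2.imwrite("pics/c8.png",a[:,:,::-1])
E
python3 f.py
```

```text
[0.45289418 0.13355175 0.22218853] [ 3.14109992  0.01276122 -0.05159091] [-13.85605833   1.695609     7.80741549] 21.575
```

View pics/c8.png

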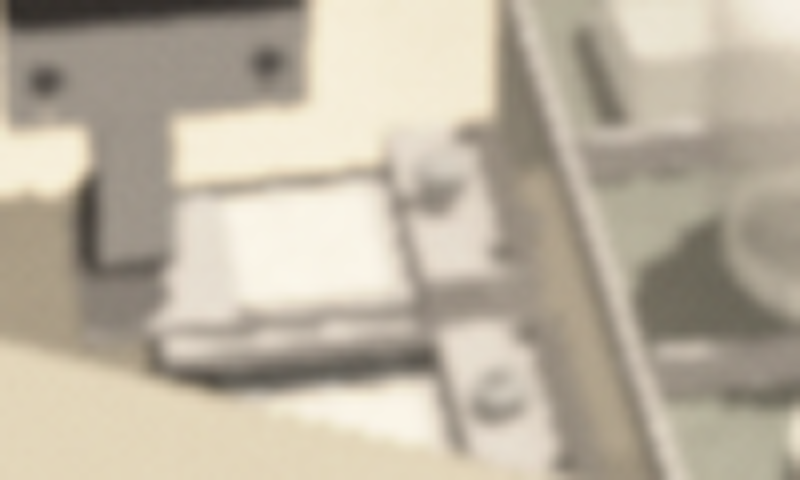

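The tongue is in the slot and the label field's edge is about 15–20 px short of the lip line near (405,220). That's nearly home, so I'll push gently until the force stiffens.

Call:
{"method": "step_arm", "body": {
  "commands": [
    [[1, 0, 0, 0, 0, 0, 0], [1, 0, 0, 0, 0, 0, 0], [0, 0, 0, 0, 0, 0, 0]]
  ]
}}

```text
time: 21.95
tool_pos: [0.4541, 0.1335, 0.2221]
ee_rot: [3.141, 0.016, -0.051]
wrist_force: [-17.7, -0.4, 10.9]
width: 0.0096
finger_force: 30.0
```

Call:
{"method": "step_arm", "body": {
  "commands": [
    [[1, 0, 0, 0, 0, 0, 0], [1, 0, 0, 0, 0, 0, 0], [0, 0, 0, 0, 0, 0, 0]]
  ]
}}

```text
time: 22.32
tool_pos: [0.4553, 0.1335, 0.2221]
ee_rot: [3.141, 0.02, -0.051]
wrist_force: [-21.4, 0.8, 14.9]
width: 0.01
finger_force: 30.0
```

Call:
{"method": "step_arm", "body": {
  "commands": [
    [[0.5, 0, -1, 0, 0, 0, 0], [0.5, 0, 0, 0, 0, 0, 0], [0, 0, 0, 0, 0, 0, 0], [0, 0, 0, 0, 0, 0, 0]]
  ]
}}

```text
time: 22.82
tool_pos: [0.4558, 0.1334, 0.2221]
ee_rot: [3.14, 0.021, -0.051]
wrist_force: [-20.0, 1.4, 11.5]
width: 0.0095
finger_force: 30.0
```

```bash
python3 -c "
from h import *
s=eyes.snapshot('side');o=robot.get_obs();print(o['tool_pos'],o['ee_rot'],o['wrist_force'],o['time'])
t=np.array(o['tool_pos'])+Rot.from_euler('xyz',o['ee_rot']).apply([0,0,.188]);print(t)
for q,z in(('plate_ridge',.034),('label_plate',.012),('slot_mouth',.012),('lever_grip',.112)):
  for r in models.tip_of(s,q)[:1]: print(q,r['xy'],r['confidence'],atz(s,r['xy'],z))
"
```

```text
[0.45584857 0.13340496 0.22206115] [ 3.14038634  0.02134638 -0.05112936] [-19.91599204   1.21183734  10.72381328] 22.875
[0.45182942 0.13338355 0.03410412]
plate_ridge [287.2, 265.8] 0.61 [0.45283554 0.13314882 0.034     ]
label_plate [305.6, 274.3] 0.66 [0.48796255 0.12618839 0.012     ]
slot_mouth [319.1, 269.2] 0.64 [0.51760125 0.13646467 0.012     ]
lever_grip [386.5, 301.2] 0.43 [ 0.58047177 -0.08882322  0.112     ]
```

Call:
{"method": "step_arm", "body": {
  "commands": [
    [[1, 0, -0.5, 0, 0, 0, 0], [1, 0, -0.5, 0, 0, 0, 0], [0, 0, 0, 0, 0, 0, 0], [0, 0, 0, 0, 0, 0, 0]]
  ]
}}

```text
time: 23.58
tool_pos: [0.457, 0.1333, 0.2221]
ee_rot: [3.14, 0.025, -0.051]
wrist_force: [-23.3, 1.2, 9.9]
width: 0.0096
finger_force: 30.0
```

```bash
python3 -c "
from bench import robot
print(robot.close_job())"
```

```text
the job is handed in; nothing more can be done
None
```

The plate is marked and drawn out of the press. Its tongue is behind the lip of the empty channel and, judging by force and travel, its shoulders are home. I handed the job in still gripping it and pushing with about 23 N, with the lever back up; no verdict came back.

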